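# Load a wax blank under the spring flap of a milling holder

### The arm

A 6-joint arm with a two-finger parallel gripper is mounted at the origin on a cart in front of the work surface, level with it; the furniture and walls round the work are solid. World frame = base frame: x ahead of the robot, y to its left, z up, the work surface at z = 0. Lengths are in m, angles in degrees, forces in N, time in s.
With the tool pointing down it reaches from about 0.375 to 0.9 m from the base axis. Payload 3.1 kg.
Tool frame: the origin (TCP) lies midway between the tips of the shut fingers; the grasp point (between the pads) lies 19 mm behind it; z points along the fingers, y is the line along which they close (so a half turn about z gives the same grasp; the last joint's range is limited). The gripper opens to 87 mm and grips with 3 to 60 N. Pads are 19 mm wide; open, the fingers measure 117 mm over their backs; the gripper's body (75 mm by 190 mm) begins 51 mm behind the grasp point.
Start: joints at [-83.623, 30.224, 82.088, -0, 67.689, -10.227], TCP at [0.179, -0.599, 0.223] pointing down, gripper open.
Joint ranges: [-176.69, 176.69], [-43.24, 126.21], [12.49, 139.97], [-82, 262], [0, 151.66], [-163.58, 163.58]. Speed limits (degrees/s): [159.86, 159.86, 180, 180, 180, 180].

### API

Orientations are given as a 3x3 rotation matrix whose columns are the frame's x, y, z axes.
In Python, from rig import read_state, capture, camera_info, hand_in gives the robot as it stands.
- The arm moves only by the tool drive_tool, never from a script. Its argument "motion" is a list of rows, each a list of 2 entries, a list of its own where there are three numbers: the shift along the tool's x, y, z in mm, then the turn, a rotation vector about the tool's x, y, z in rad. A call has 1 to 5 rows; each row shifts and turns the commanded pose from where the row before left it, along the tool's axes as they then stand; what a row does not reach is not made up. A row lasts 1/10 s, in which the tool goes at most 50 mm and 8.59 degrees, less where a joint would pass 70% of its speed; a pose out of reach is approached as far as the arm can. A call is refused whole if a number of a shift passes 50 or a number of a turn 0.15, either way. A call with a gripper value outside its range is refused whole. "gripper" is the opening, from 0 (shut) to 1 (fully open), set as the call begins (left out, the last holds). The fingers move at their own pace and stop on an object; the grip force is fixed at half the most. Time passes only in rows, so rows that do not move let the fingers close. It gives the time, the measured TCP pose, the force, the opening and the grip force at its end, in the units of the state.
- read_state(): the state, without advancing time (a new reading comes with each control period).
- capture(name): name is "scene" or "side" or "wrist"; returns the picture (384x512x3 uint8, red, green, blue); there is no depth.
- camera_info(name): a dict with "fovy" (degrees; the focal length in pixels is half the picture's height over the tangent of half this angle, whatever the lens; pixels are square), "cx", "cy" (the principal point, pixels), "xyz" and "orientation" of the camera in the world; the wrist camera has in their place "T_tool_cam" (4x4, takes a point from camera to tool coordinates, whose origin is the TCP and whose axes are the flange's). Camera axes: x right, y down, z forward; pixel columns grow to the right and rows downward; lengths in m; the calibration is good to about 2 mm. A picture is of the moment at which its call begins: read the wrist's pose just before it. camera_info takes no time and is no camera call.
- hand_in(): hands the job in; it is judged then, once.
The state is a dict: "time_s": time; "joint_positions": joint angles; "qvel": joint speeds; "tau": joint torques, N m; "position": TCP position; "tcp_rot": TCP orientation; "force": force on the tool from outside, world axes, zero at the start; "moment": the same for the moment, N m; "opening": opening from 0.0 (shut) to 1.0 (fully open); "grasp_force": force on a finger pad.
Only numpy, scipy, OpenCV 4.12 (cv2) and the standard library are available. Lean on these libraries where they do the work, as an engineer would, in place of code of your own. Each camera call takes 0.05 s, during which the arm holds its last target. There are 200 camera calls.

### The job

Load the red wax disc into the milling blank holder without picking it up: with one fingertip press down the orange thumb bar and hold the spring flap open, and with the other finger push the disc along the bed under the raised flap until it is fully home against the round end of the nest. Do not let the flap touch the disc before it is home; then let the bar go so that the flap closes on the disc, and leave everything else where it lies.

Things in the scene. Friction and masses are not known exactly. Their poses are not given: they have to be found in the camera images.
- holder: Fixed aluminium blank holder, 186 x 120 mm, its flat bed 16 mm above the bench. Origin: on the bench, right below the centre of a disc that is home. +x is the direction in which the disc is pushed in, +y points to the flap's side, z up. The bed spans x -130 to +56 mm, y -60 to +60 mm, with an open window 60 mm wide (y) under the nest, x -52 to +22 mm.
- flap (a joint): Spring flap's hinge, rad: 0 shut (the lip blocks the disc), 0.62 open at its stop, about 0.17 when closed on a disc that is home; above 0.45 the lip clears the disc by 5 mm. Pressing the thumb bar down, anywhere along its length, raises the flap; 2 to 5 N on its middle line hold it open, and it springs shut when let go. The pin lies along the holder's x at y = +53 mm, 26 mm above the bench.
- thumb_bar (a point): Middle of the top of the orange ribbed thumb bar, outboard of the pin. The bar spans x -143 to +24 mm in the holder's frame and 9 to 36 mm from the pin (this point: x -60 mm, 23 mm from the pin, y +75 mm). Shut, it is nearly level and this point is 31 mm above the bench; fully open it slopes down outwards by 0.54 rad and this point is 17 mm above the bench, level with the bed (6 mm higher at 12 mm from the pin).
- flap_lip (a point): Middle of the lower edge of the flap's lip at the end that faces the incoming disc (holder x = -16 mm, y = 28 mm, 21 mm above the bench when shut). The lip runs from x = -16 to +18 mm and reaches 9 mm in over the edge of a disc that is home.
- blank: Loose red wax milling blank, a round disc 75 mm in diameter and 9 mm thick, 60 g, lying flat on the bed of the holder in front of the nest. Origin: centre of its underside. Home: its centre over the holder's origin.
- bur_case: Bystander: small clear bur case with a red end, 12 x 44 x 12 mm, on the bench. Origin: centre of its underside.
- pot: Bystander: small white pot with a blue lid, 41 mm in diameter, 36 mm high, on the bench. Origin: centre of its underside.
- measure: Bystander: caliper with black grip, 47 x 140 x 10 mm, lying on the bench. Origin: centre of its underside.
- nest_center (a point): Centre of the nest at bed height (16 mm), above the holder's origin. Steel guides 6 mm high stand on the bed: a half-round wall of inner radius 38.2 mm about this point on the +x side, straight guides with inner faces at y = +-38.2 mm back to x = -52 mm, then flared to about +-49 mm at x = -94 mm. Open towards -x and above. Wax slides easily on them.
Mind the look-alikes: they are no part of the job. What is shaped like the blank but turquoise is not meant.

How it is judged (in metres and radians):
On the way, in this order (a step that is already met when the one before it is completed fails the run):
1. a finger holds the flap open while the disc is still in front of it (value of joint flap above 0.4 rad and contact force between the fingers and flap above 0.3 N and x of blank in the frame of holder below -0.03 m), for 0.1 s.
2. the disc is home in the nest while a finger still holds the flap open (value of joint flap above 0.35 rad and contact force between the fingers and flap above 0.3 N and horizontal distance between blank and nest_center below 0.0035 m), for 0.1 s.
At the end, for the whole second after the job is handed in: The disc lies flat in the nest, its centre within 3.5 mm of the nest's centre, at rest, and the flap has closed on it (joint 0.1 to 0.3 rad) and presses on it with more than 0.8 N (horizontal distance between blank and nest_center below 0.0035 m and angle between blank's own z axis and vertical below 0.06 rad and value of joint flap between 0.1 and 0.3 rad and contact force between flap and blank above 0.8 N and linear speed of blank below 0.01 m/s); the robot touches nothing.
It fails at once if the flap touches the disc before it is home (contact force between flap and blank above 1 N and horizontal distance between blank and nest_center above 0.006 m).
It fails at once if the disc is lifted or tipped up (z of blank in the frame of holder above 0.024 m or angle between blank's own z axis and vertical above 0.2 rad).
It fails at once if the disc is pushed off the bed (z of blank in the frame of holder below 0.01 m).
It fails at once if a bystander is disturbed (distance of any of bur_case, pot, measure from where it was at the start of the episode above 0.015 m).
It also fails if it takes over 42 s, if anything falls off the work surface, if the arm or the gripper's body presses on something with over 40 N, if the wrist force passes 120 N, or if a joint passes its speed limit or range.

## Working session

There is one attempt and no reset: what is moved stays moved. The work goes in short steps, Python scripts to look and compute and a tool call to move; the robot and the scene stay as the last step left them, time stands still between calls to the robot, and variables do not carry over. Pictures are saved under pics/ and viewed, at most 10 in all, crops included, and the job is handed in when it is done.

Besides the shell and the picture viewer there is one more tool, called after "Request:" by a JSON object that holds its "fn" and its "kwargs". drive_tool: Moves the arm, as the interface text tells. Its arguments: {"type":"object","properties":{"motion":{"type":"array","items":{"type":"array"}},"gripper":{"type":"number"}},"required":["motion"]}

```bash
ls; mkdir -p pics
python3 - <<'E'
from rig import *
import cv2,numpy as np
s=read_state();print(s)
for n in("scene","side","wrist"):
    print(n,camera_info(n))
ims=[capture(n) for n in("scene","side")]
for n,i in zip(("scene","side"),ims): cv2.imwrite(f"pics/{n}0.png",cv2.cvtColor(i,cv2.COLOR_RGB2BGR))
cv2.imwrite("pics/w0.png",cv2.cvtColor(capture("wrist"),cv2.COLOR_RGB2BGR))
E
```

```text
pics
{'time_s': 0.0, 'joint_positions': array([-8.36236711e+01,  3.02797544e+01,  8.21577310e+01, -2.28438094e-03,
        6.76880928e+01, -1.02269942e+01]), 'qvel': array([ 0.03188085,  0.05240583, -0.0002532 ,  0.04547089,  0.05378404,
        0.06067631]), 'tau': array([-8.92316293e-04, -4.40043104e+01, -1.76594013e+01,  6.34066109e-02,
        5.82757720e-02, -1.55392790e-04]), 'position': array([ 0.17852653, -0.59818472,  0.22155571]), 'tcp_rot': array([[ 9.58301716e-01,  2.85758189e-01, -2.80069059e-04],
       [ 2.85758109e-01, -9.58299315e-01,  2.17409644e-03],
       [ 3.52875875e-04, -2.16347236e-03, -9.99997597e-01]]), 'force': array([ 0.05010684,  0.00555505, -0.59637726]), 'moment': array([-0.00365794,  0.04609633, -0.0030075 ]), 'grasp_force': 0.0, 'opening': 0.9991353261772158}
scene {'fovy': 51.45931470249256, 'cx': 259.74800975800315, 'cy': 186.3136322695129, 'xyz': array([0.41793587, 0.45783948, 1.03353465]), 'orientation': array([[-0.96505253, -0.22433783,  0.13544797],
       [-0.26173847,  0.85060363, -0.45603338],
       [-0.012907  , -0.47554811, -0.87959502]])}
side {'fovy': 48.95687709699652, 'cx': 249.42494493940384, 'cy': 194.68893588126778, 'xyz': array([ 0.96087786, -0.91709073,  0.98526297]), 'orientation': array([[ 0.91140896,  0.288969  , -0.29296865],
       [ 0.41149088, -0.63482069,  0.65397091],
       [ 0.00299476, -0.71658887, -0.69748937]])}
wrist {'fovy': 70.236605505373, 'cx': 256.78938697867983, 'cy': 184.3751408118501, 'T_tool_cam': array([[ 4.43373266e-04, -9.63152246e-01, -2.68956416e-01,
         7.42950626e-02],
       [ 9.99999717e-01,  2.63532600e-04,  7.04765208e-04,
        -2.87456828e-04],
       [-6.07917410e-04, -2.68956653e-01,  9.63152091e-01,
        -1.62332510e-01],
       [ 0.00000000e+00,  0.00000000e+00,  0.00000000e+00,
         1.00000000e+00]])}
```

View pics/scene0.png

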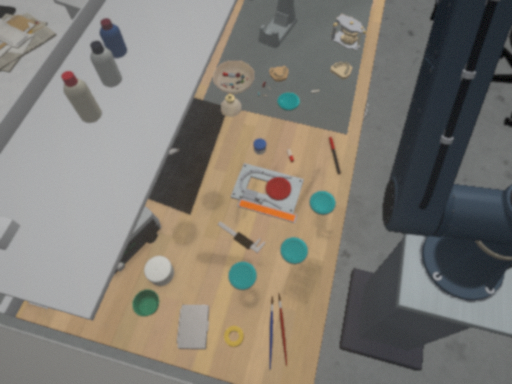

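View pics/side0.png

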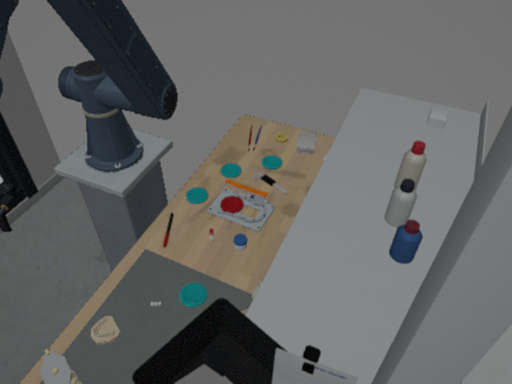

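Scene view: red blank at (278,188) and the orange bar at (267,211), with the holder nest opening to the right. Look-alikes are the turquoise discs at (322,203), (293,250), (242,275) and (289,101), plus the red end of the bur case at (291,155). In the side view the blank is at (232,204) and the bar at (246,188). I choose the red one on the holder bed.

```bash
cat > h.py <<'E'
from rig import *
import cv2,numpy as np
def cam(n,s=None):
    c=camera_info(n); f=192/np.tan(np.radians(c["fovy"]/2))
    if n=="wrist":
        T=np.eye(4);T[:3,:3]=s["tcp_rot"];T[:3,3]=s["position"];T=T@c["T_tool_cam"];R,p=T[:3,:3],T[:3,3]
    else: R,p=c["orientation"],c["xyz"]
    return R,p,f,c["cx"],c["cy"]
def ray(C,u):
    R,p,f,cx,cy=C; d=R@np.array([(u[0]-cx)/f,(u[1]-cy)/f,1]); return p,d/np.linalg.norm(d)
def plane(C,u,z):
    p,d=ray(C,u); return p+d*(z-p[2])/d[2]
def proj(C,P):
    R,p,f,cx,cy=C; q=R.T@(np.asarray(P)-p); return np.array([cx+f*q[0]/q[2],cy+f*q[1]/q[2]])
def tri(rs):
    A=0;b=0
    for p,d in rs:
        M=np.eye(3)-np.outer(d,d);A=A+M;b=b+M@p
    X=np.linalg.solve(A,b); return X,[np.linalg.norm((np.eye(3)-np.outer(d,d))@(X-p)) for p,d in rs]
def mask(im,kind):
    h=cv2.cvtColor(im,cv2.COLOR_RGB2HSV).astype(int);H,S,V=h[...,0],h[...,1],h[...,2]
    m=(((H>=172)|(H<=3))&(S>150)&(V>90)) if kind=="red" else ((H>=6)&(H<=16)&(S>200)&(V>150)) 
    n,l,st,c=cv2.connectedComponentsWithStats(m.astype(np.uint8))
    return m,l,st,c
def big(im,kind,near=None):
    m,l,st,c=mask(im,kind)
    k=[i for i in range(1,len(st)) if st[i,4]>15 and (near is None or np.hypot(*(c[i]-near))<60)]
    i=max(k,key=lambda i:st[i,4]); m=(l==i).astype(np.uint8)
    return m,c[i],st[i]
E
python3 - <<'E'
from h import *
R={};O={}
for n,near in(("scene",(275,195)),("side",(240,200))):
    im=cv2.cvtColor(cv2.imread(f"pics/{n}0.png"),cv2.COLOR_BGR2RGB);C=cam(n)
    m,c,st=big(im,"red",near);R[n]=ray(C,c);print(n,"red",c,st,plane(C,c,.025))
    m,c,st=big(im,"or",near);O[n]=ray(C,c)
    b=cv2.minAreaRect(cv2.findContours(m,0,1)[0][0]);bx=cv2.boxPoints(b);print("or",c,st,plane(C,c,.031))
    print([plane(C,q,.031).round(4) for q in bx],b)
print(tri(R.values()),tri(O.values()))
im=cv2.imread("pics/scene0.png")[120:280,200:360]
im2=cv2.imread("pics/side0.png")[150:270,170:330]
cv2.imwrite("pics/crop0.png",np.vstack([cv2.resize(im,None,fx=3.75,fy=3.75,interpolation=2)]))
im2=cv2.resize(im2,None,fx=3.75,fy=3.75,interpolation=2);cv2.imwrite("pics/crop1.png",im2)
E
```

```text
scene red [278.01634877 188.05722071] [267 178  23  21 367] [ 0.5210638 -0.0729232  0.025    ]
or [266.64827586 210.03448276] [241 202  52  17 145] [0.53426779 0.00530297 0.031     ]
[array([0.6083, 0.006 , 0.031 ]), array([ 0.6085, -0.003 ,  0.031 ]), array([0.4608, 0.0046, 0.031 ]), array([0.4611, 0.0134, 0.031 ])] ((266.77203369140625, 210.0628662109375), (52.88100051879883, 2.912017583847046), 16.189208984375)
side red [231.58671587 204.06642066] [221 197  22  16 271] [ 0.52338119 -0.0794264   0.025     ]
or [255.96491228 191.24561404] [242 187  26  10  57] [0.57288433 0.00121899 0.031     ]
[array([ 0.5233, -0.0021,  0.031 ]), array([0.5204, 0.0125, 0.031 ]), array([0.6103, 0.0069, 0.031 ]), array([ 0.6124, -0.0073,  0.031 ])] ((254.5, 190.5), (25.887033462524414, 3.161123275756836), 19.98310661315918)
(array([ 0.5214159 , -0.07539026,  0.02041443]), [np.float64(0.0001277862176649468), np.float64(0.00012778621766505323)]) (array([0.55174615, 0.0066836 , 0.01989307]), [np.float64(0.01738255054014634), np.float64(0.01738255054014624)])
```

View pics/crop0.png

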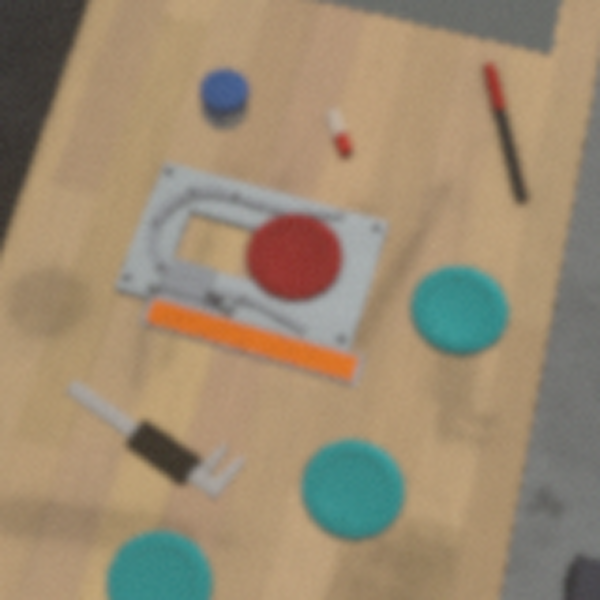

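Run:
```python
from h import *
# shelf edge: plane through each camera and edge line; intersect
A,B=cam("scene"),cam("side")
n=[]
for C,(u,v) in((A,((235,0),(95,310))),(B,((365,95),(262,290)))):
    n.append((C[1],np.cross(ray(C,u)[1],ray(C,v)[1])))
d=np.cross(n[0][1],n[1][1]);d/=np.linalg.norm(d)
P=np.linalg.solve(np.array([n[0][1],n[1][1],d]),[n[0][1]@n[0][0],n[1][1]@n[1][0],0])
print("edge dir",d,"pt at y=0",P-d*P[1]/d[1])
```

```text
edge dir [-0.01178401 -0.99945984  0.03067835] pt at y=0 [0.79029274 0.         0.21685138]
```

Request:
{"fn": "drive_tool", "kwargs": {"motion": [[[0,0,0],[0,0,0.114]],[[0,0,0],[0,0,0.114]],[[0,0,0],[0,0,0.114]],[[20,-40,0],[0,0,0]],[[20,-40,0],[0,0,0]]]}}

```text
time_s: 0.65
position: [0.2225, -0.5208, 0.2219]
tcp_rot: [[0.999, -0.055, 0.0], [-0.055, -0.999, 0.0], [0.0, -0.0, -1.0]]
force: [0.4, 0.0, -0.6]
opening: 0.997
grasp_force: 0.0
```

Request:
{"fn": "drive_tool", "kwargs": {"motion": [[[24,-40,0],[0,0,0]],[[24,-40,0],[0,0,0]],[[24,-40,0],[0,0,0]],[[24,-40,0],[0,0,0]],[[24,-40,0],[0,0,0]]]}}

```text
time_s: 1.15
position: [0.3537, -0.3259, 0.2225]
tcp_rot: [[0.999, -0.053, 0.0], [-0.053, -0.999, 0.0], [0.0, -0.0, -1.0]]
force: [0.8, 0.1, -0.2]
opening: 0.998
grasp_force: 0.0
```

Request:
{"fn": "drive_tool", "kwargs": {"motion": [[[24,-40,0],[0,0,0]],[[24,-40,0],[0,0,0]],[[24,-40,0],[0,0,0]],[[24,-40,0],[0,0,0]],[[24,-40,0],[0,0,0]]]}}

```text
time_s: 1.65
position: [0.484, -0.1324, 0.2225]
tcp_rot: [[0.999, -0.052, -0.0], [-0.052, -0.999, 0.0], [-0.0, -0.0, -1.0]]
force: [0.4, -0.8, 0.1]
opening: 0.998
grasp_force: 0.0
```

Request:
{"fn": "drive_tool", "kwargs": {"motion": [[[24,-30,0],[0,0,0]],[[24,-30,0],[0,0,0]],[[0,0,0],[0,0,0]],[[0,0,0],[0,0,0]]], "gripper": 0.7}}

```text
time_s: 2.05
position: [0.5342, -0.076, 0.2221]
tcp_rot: [[0.999, -0.05, -0.001], [-0.05, -0.999, -0.0], [-0.001, 0.0, -1.0]]
force: [-1.6, 0.0, 0.4]
opening: 0.743
grasp_force: 0.0
```

Run:
```python
from h import *
import pickle
s=read_state();im=capture("wrist");pickle.dump((s,im),open("w1.pkl","wb"))
print(s["position"],s["tcp_rot"],s["opening"],s["force"])
cv2.imwrite("pics/w1.png",cv2.resize(cv2.cvtColor(im,cv2.COLOR_RGB2BGR),(768,576)))
C=cam("wrist",s)
for k,z in(("red",.025),("or",.031)):
    m,c,st=big(im,k);b=cv2.minAreaRect(cv2.findContours(m,0,1)[0][0]);print(k,c,st,plane(C,c,z),[(q.round(),plane(C,q,z).round(4)) for q in cv2.boxPoints(b)])
```

```text
[ 0.53419528 -0.07600969  0.22214186] [[ 9.98754945e-01 -4.98715060e-02 -1.18035411e-03]
 [-4.98716313e-02 -9.98755633e-01 -7.69651821e-05]
 [-1.17504695e-03  1.35735541e-04 -9.99999300e-01]] 0.7426827525110364 [-1.63995635  0.01441683  0.44648473]
red [257.89161649 172.55998147] [ 232  147   53   52 2159] [ 0.52433272 -0.07675648  0.025     ] [(array([222., 173.], dtype=float32), array([ 0.5269, -0.0277,  0.025 ])), (array([258., 137.], dtype=float32), array([ 0.5725, -0.0786,  0.025 ])), (array([294., 173.], dtype=float32), array([ 0.5213, -0.1255,  0.025 ])), (array([258., 209.], dtype=float32), array([ 0.4719, -0.0744,  0.025 ]))]
or [196.45493872 157.88392213] [ 187  107   19  106 1387] [0.54940557 0.00254547 0.031     ] [(array([186., 107.], dtype=float32), array([0.6138, 0.008 , 0.031 ])), (array([200., 106.], dtype=float32), array([ 0.614 , -0.0091,  0.031 ])), (array([207., 212.], dtype=float32), array([ 0.4735, -0.0034,  0.031 ])), (array([193., 213.], dtype=float32), array([0.4732, 0.0156, 0.031 ]))]
```

View pics/w1.png

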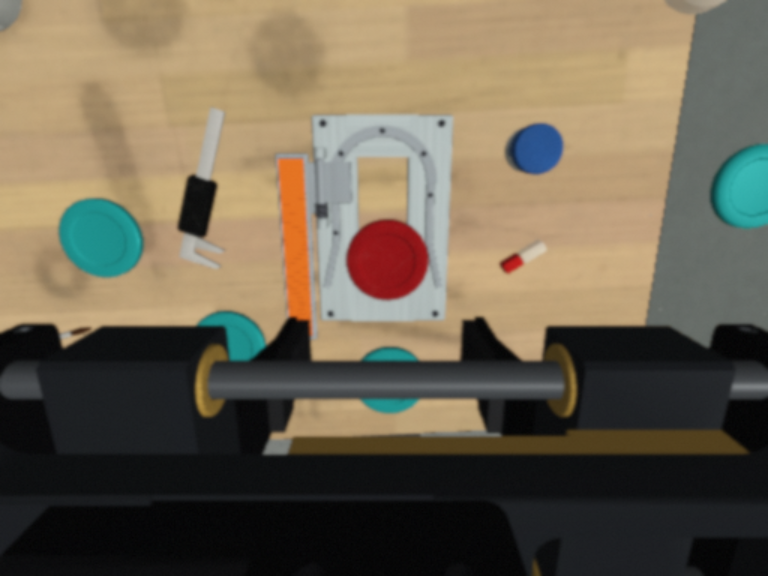

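Wrist view (zoom 1.5): disc at (388,260), bar from (293,158) to (300,320), plate corners at about (313,118), (452,116), (445,320) and (321,318). The pot at (537,148), bur case at (523,257) and caliper at (200,200) are all clear.

```bash
cat >> h.py <<'E'
def plate(im,c0):
    h=cv2.cvtColor(im,cv2.COLOR_RGB2HSV).astype(int)
    m=((h[...,1]<45)&(h[...,2]>110)).astype(np.uint8)
    return m
def fit(L,W):  # rigid 2D: W = R L + t
    L,W=np.array(L)[:,:2],np.array(W)[:,:2];l,w=L.mean(0),W.mean(0);a=L-l;b=W-w
    th=np.arctan2((a[:,0]*b[:,1]-a[:,1]*b[:,0]).sum(),(a*b).sum());R=np.array([[np.cos(th),-np.sin(th)],[np.sin(th),np.cos(th)]])
    t=w-R@l;return th,t,(W-(L@R.T+t))*1000
E
python3 - <<'E'
from h import *
import pickle
s,im=pickle.load(open("w1.pkl","rb"));C=cam("wrist",s)
m=plate(im,0);n,l,st,c=cv2.connectedComponentsWithStats(m)
k=[i for i in range(1,n) if st[i,0]>190 and st[i,0]+st[i,2]<320 and st[i,1]<215];i=max(k,key=lambda i:st[i,4]);print(st[i])
cn=cv2.findContours((l==i).astype(np.uint8),0,1)[0][0];p=cn[:,0,:]
q=cv2.approxPolyDP(cv2.convexHull(cn),5,True)[:,0];print(q.tolist())
L=[(.056,.06),(.056,-.06),(-.13,-.06),(-.13,.06)]
for nm,px in(("eye",np.array([(313,118),(452,116),(445,320),(321,318)])/1.5-.17),):
    print(nm,fit(L,[plane(C,u,.016) for u in px]))
r=[];o=[]
for nme,near in(("scene",(275,195)),("side",(240,200))):
    I=cv2.cvtColor(cv2.imread(f"pics/{nme}0.png"),cv2.COLOR_BGR2RGB);r.append(ray(cam(nme),big(I,"red",near)[1]))
r.append(ray(C,big(im,"red")[1]));print("disc tri",tri(r),tri(r[::2]))
E
```

```text
Traceback (most recent call last):
ValueError: max() iterable argument is empty
```

Run:
```python
from h import *
import pickle
s,im=pickle.load(open("w1.pkl","rb"));C=cam("wrist",s)
h=cv2.cvtColor(im,cv2.COLOR_RGB2HSV);print(h[195,225],h[85,245],h[150,200-30],h[130,320])
m=((h[...,1]<60)&(h[...,2]>110)).astype(np.uint8);m[:, :206]=0;m[:,310:]=0;m[220:]=0
n,l,st,c=cv2.connectedComponentsWithStats(m);i=1+st[1:,4].argmax();print(st[i])
cn=max(cv2.findContours((l==i).astype(np.uint8),0,1)[0],key=len)
q=cv2.approxPolyDP(cv2.convexHull(cn),4,True)[:,0];print(q.tolist())
L=[(.056,.06),(.056,-.06),(-.13,-.06),(-.13,.06)]
print(fit(L,[plane(C,u,.016) for u in np.array([(313,118),(452,116),(445,320),(321,318)])/1.5-.17]))
r=[]
for nme,near in(("scene",(275,195)),("side",(240,200))):
    I=cv2.cvtColor(cv2.imread(f"pics/{nme}0.png"),cv2.COLOR_BGR2RGB);r.append(ray(cam(nme),big(I,"red",near)[1]))
r.append(ray(C,big(im,"red")[1]));print("disc tri",tri(r),tri(r[::2]))
```

```text
[ 87  14 188] [ 90  12 172] [ 15  90 187] [ 17  93 183]
[ 206   76   97  144 8887]
[[300, 76], [296, 212], [209, 219], [208, 77]]
(np.float64(-0.049275870268415636), array([ 0.59116131, -0.07616703]), array([[-2.88508739, -1.24161754],
       [-1.17887775,  1.61755382],
       [ 0.99737666,  0.21862833],
       [ 3.06658847, -0.5945646 ]]))
disc tri (array([ 0.52205895, -0.07600804,  0.02021626]), [np.float64(0.0006946447567454404), np.float64(0.0008634144887116723), np.float64(0.0013310059783665823)]) (array([ 0.52216272, -0.0768865 ,  0.01705054]), [np.float64(0.00035285454089811237), np.float64(0.0003528545408980032)])
```

Request:
{"fn": "drive_tool", "kwargs": {"motion": [[[-34,-21,0],[0,0,0]],[[-34,-21,0],[0,0,0]],[[0,0,40],[0,0,0]],[[0,0,40],[0,0,0]],[[0,0,40],[0,0,0]]], "gripper": 0.78}}

```text
time_s: 2.6
position: [0.4682, -0.0326, 0.1023]
tcp_rot: [[0.999, -0.054, 0.002], [-0.054, -0.999, -0.001], [0.002, 0.001, -1.0]]
force: [0.5, 0.3, -2.0]
opening: 0.779
grasp_force: 0.0
```

Request:
{"fn": "drive_tool", "kwargs": {"motion": [[[0,0,30],[0,0,0]],[[0,0,10],[0,0,0]],[[0,0,0],[0,0,0]],[[0,0,0],[0,0,0]],[[0,0,0],[0,0,0]]]}}

```text
time_s: 3.1
position: [0.4697, -0.0319, 0.064]
tcp_rot: [[0.999, -0.053, 0.003], [-0.053, -0.999, -0.001], [0.003, 0.001, -1.0]]
force: [-0.5, 0.2, 0.5]
opening: 0.783
grasp_force: 0.0
```

Run:
```python
from h import *
s=read_state();w=capture("wrist");a=capture("scene");b=capture("side")
print(s["position"],s["tcp_rot"].round(4),s["opening"],s["force"])
C=cam("wrist",s)
th=-.0493;H=np.array([[np.cos(th),-np.sin(th)],[np.sin(th),np.cos(th)]]);t=np.array([.5912,-.0762])
print("tcp in holder",H.T@(s["position"][:2]-t))
for k,z in(("red",.025),("or",.031)):
    m,c,st=big(w,k);P=plane(C,c,z);print(k,c,st,P,H.T@(P[:2]-t))
f=lambda i,sz:cv2.resize(cv2.cvtColor(i,cv2.COLOR_RGB2BGR),sz,interpolation=2)
cv2.imwrite("pics/m2.png",np.hstack([f(w[60:384],(480,304)),f(b[150:260,160:330],(320,304))]))
```

```text
[ 0.46972629 -0.03187066  0.06400516] [[ 9.986e-01 -5.260e-02  3.100e-03]
 [-5.260e-02 -9.986e-01 -1.000e-03]
 [ 3.200e-03  8.000e-04 -1.000e+00]] 0.782599452815691 [-0.46273367  0.24746101  0.52879767]
tcp in holder [-0.12351067  0.03828926]
red [314.24832469 132.80945758] [ 265   83  100  101 7909] [ 0.52450504 -0.07630568  0.025     ] [-0.06660872 -0.00339228]
or [201.21412113 106.4498025 ] [ 180    0   40  227 6076] [0.54706245 0.00274858 0.031     ] [-0.04797451  0.07667756]
```

View pics/m2.png

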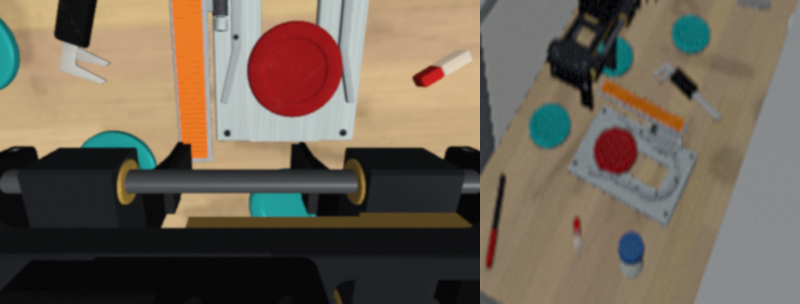

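Run:
```python
from h import *
s=read_state();C=cam("wrist",s)
th=-.0493;H=np.array([[np.cos(th),-np.sin(th)],[np.sin(th),np.cos(th)]]);t=np.array([.5912,-.0762])
k=512/480
for n,u,z in(("BL -130,60",(218,140),.016),("BR -130,-60",(355,140),.016),("bar end -143,62..89 L",(179,160),.031),("bar end R",(212,158),.031),("hole L",(227,132),.016),("hole R",(343,132),.016)):
    P=plane(C,(u[0]*k,60+u[1]*k),z);print(n,P.round(4),(H.T@(P[:2]-t)).round(4))
for y in(.034,-.034): print("tip px", proj(C,s["position"]+s["tcp_rot"]@[0,y,0]))
```

```text
BL -130,60 [ 0.4649 -0.011   0.016 ] [-0.1293  0.0589]
BR -130,-60 [ 0.4587 -0.1307  0.016 ] [-0.1297 -0.061 ]
bar end -143,62..89 L [0.4546 0.0209 0.031 ] [-0.1413  0.0903]
bar end R [ 0.4549 -0.0066  0.031 ] [-0.1395  0.0628]
hole L [ 0.4719 -0.0194  0.016 ] [-0.122   0.0509]
hole R [ 0.4667 -0.1198  0.016 ] [-0.1222 -0.0497]
tip px [310.01518735 227.44068728]
tip px [204.71186118 227.41825909]
```

Request:
{"fn": "drive_tool", "kwargs": {"motion": [[[0,0,15],[0,0,0]],[[0,0,12],[0,0,0]],[[0,0,5],[0,0,0]],[[0,0,3],[0,0,0]],[[0,0,0],[0,0,0]]]}}

```text
time_s: 3.75
position: [0.4683, -0.0309, 0.0274]
tcp_rot: [[0.999, -0.052, -0.001], [-0.052, -0.999, 0.001], [-0.001, -0.001, -1.0]]
force: [-0.3, 1.5, 2.2]
opening: 0.778
grasp_force: 1.4
```

Request:
{"fn": "drive_tool", "kwargs": {"motion": [[[0,0,3],[0,0,0]],[[0,0,2],[0,0,0]],[[0,0,2],[0,0,0]],[[0,0,0],[0,0,0]],[[0,0,0],[0,0,0]]]}}

```text
time_s: 4.25
position: [0.4684, -0.0314, 0.0206]
tcp_rot: [[0.999, -0.052, -0.0], [-0.052, -0.999, -0.0], [-0.0, 0.0, -1.0]]
force: [-1.9, -0.1, 4.6]
opening: 0.781
grasp_force: 1.8
```

Request:
{"fn": "drive_tool", "kwargs": {"motion": [[[0,0,1.0],[0,0,0]],[[0,0,0],[0,0,0]],[[0,0,0],[0,0,0]]]}}

```text
time_s: 4.55
position: [0.4686, -0.0313, 0.0196]
tcp_rot: [[0.999, -0.052, -0.0], [-0.052, -0.999, -0.0], [-0.0, 0.0, -1.0]]
force: [-1.5, 0.1, 4.3]
opening: 0.777
grasp_force: 1.8
```

Run:
```python
from h import *
s=read_state();w=capture("wrist");a=capture("scene")
print(s["position"],s["force"],s["opening"])
C=cam("wrist",s)
th=-.0493;H=np.array([[np.cos(th),-np.sin(th)],[np.sin(th),np.cos(th)]]);t=np.array([.5912,-.0768])
print("tcp in holder",H.T@(s["position"][:2]-t))
m,c,st=big(w,"red");P=plane(C,c,.025);print(c,st,H.T@(P[:2]-t))
f=lambda i,sz:cv2.resize(cv2.cvtColor(i,cv2.COLOR_RGB2BGR),sz,interpolation=2)
cv2.imwrite("pics/m3.png",np.hstack([f(w[0:280,120:400],(500,500)),f(a[150:240,220:320][:, :60],(300,500))]))
```

```text
[ 0.46858578 -0.03132442  0.01955985] [-1.47377921  0.07577242  4.26069158] 0.7770823322485384
tcp in holder [-0.12470628  0.03937789]
[331.00517414 136.43007182] [  267    73   129   128 12949] [-0.06611399 -0.00260177]
```

View pics/m3.png

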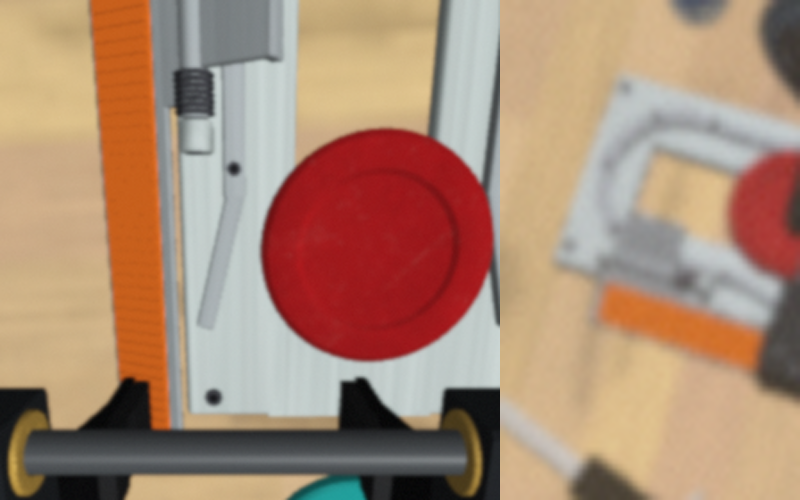

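Run:
```python
from h import *
s=read_state();C=cam("wrist",s)
th=-.0493;H=np.array([[np.cos(th),-np.sin(th)],[np.sin(th),np.cos(th)]]);t=np.array([.5912,-.0768])
for f in(0,.2,.4,.5,.62):
    y=.053-.025*np.cos(f)-.005*np.sin(f);z=.026-.005*np.cos(f)+.025*np.sin(f)
    u=proj(C,[*(H@[-.016,y]+t),z]);o=[]
    for d in(.009,.036):
        a=d-.001;yy=.053+a*np.cos(f)+.005*np.sin(f);zz=.026+.005*np.cos(f)-a*np.sin(f)
        o.append(((proj(C,[*(H@[-.06,yy]+t),zz])-[120,0])/.56).round(1))
    print(f,((u-[120,0])/.56).round(1),o)
```

```text
0 [282.7  73.1] [array([173.8, 225.8]), array([ 84.8, 226. ])]
0.2 [285.8  69. ] [array([171.8, 225.4]), array([ 90.8, 224.6])]
0.4 [285.4  64.5] [array([171.1, 225.1]), array([100.6, 223.2])]
0.5 [283.8  62.2] [array([171.2, 224.9]), array([106.6, 222.6])]
0.62 [280.6  59.5] [array([171.7, 224.6]), array([114.6, 222. ])]
```

Request:
{"fn": "drive_tool", "kwargs": {"motion": [[[3,0,0.5],[0,0,0]],[[4,0,0],[0,0,0]],[[4,0,0],[0,0,0]],[[4,0,0],[0,0,0]],[[3,0,0],[0,0,0]]]}}

```text
time_s: 5.15
position: [0.4869, -0.032, 0.019]
tcp_rot: [[0.999, -0.052, -0.0], [-0.052, -0.999, 0.0], [-0.0, -0.0, -1.0]]
force: [-2.8, 1.8, 3.5]
opening: 0.782
grasp_force: 2.1
```

Request:
{"fn": "drive_tool", "kwargs": {"motion": [[[4,0,0],[0,0,0]],[[4,0,0],[0,0,0]],[[4,0,0],[0,0,0]],[[4,0,0],[0,0,0]],[[2,0,0],[0,0,0]]]}}

```text
time_s: 5.65
position: [0.5053, -0.0332, 0.0191]
tcp_rot: [[0.999, -0.052, 0.001], [-0.052, -0.999, -0.0], [0.001, 0.0, -1.0]]
force: [-3.3, 1.6, 3.5]
opening: 0.777
grasp_force: 2.1
```

```bash
cat > chk.py <<'E'
from h import *
import sys
s=read_state();w=capture("wrist")
print(s["position"],s["force"],s["opening"],s["time_s"])
C=cam("wrist",s)
th=-.0493;H=np.array([[np.cos(th),-np.sin(th)],[np.sin(th),np.cos(th)]]);t=np.array([.5912,-.0768])
print("tcp in holder",H.T@(s["position"][:2]-t))
m,c,st=big(w,"red");P=plane(C,c,.025);print(c,st,H.T@(P[:2]-t))
cv2.imwrite(f"pics/{sys.argv[1]}.png",cv2.resize(cv2.cvtColor(w,cv2.COLOR_RGB2BGR)[0:260,130:450],(738,600),interpolation=2))
E
python3 chk.py p1
```

```text
[ 0.50527172 -0.033246    0.01912033] [-3.33331497  1.60403564  3.54943483] 0.7766628485642045 5.65
tcp in holder [-0.08797022  0.03926654]
[324.21864542 148.72103586] [  261    86   127   127 12550] [-0.03632343  0.0007941 ]
```

View pics/p1.png

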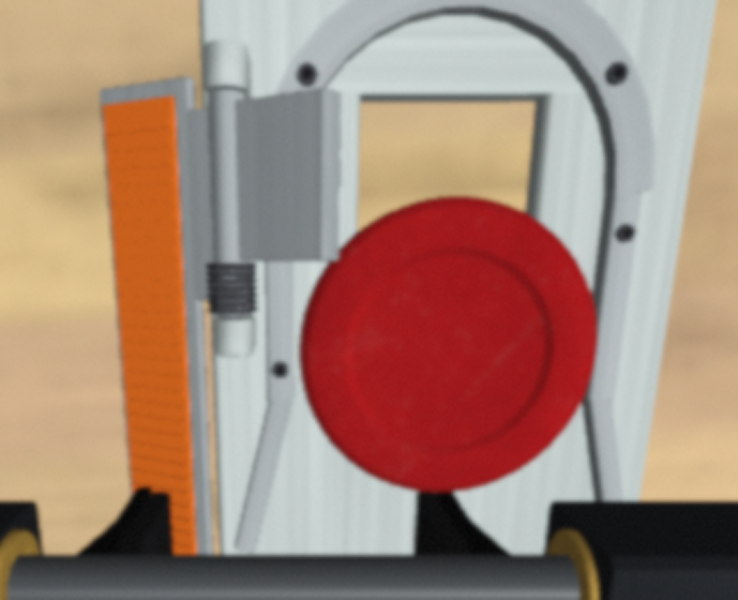

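The disc is at (450,345), entering under the raised flap at (290,180), and the pusher is at its rear at (435,490). I continue the push.

Request:
{"fn": "drive_tool", "kwargs": {"motion": [[[4,0,0],[0,0,0]],[[4,0,0],[0,0,0]],[[4,0,0],[0,0,0]],[[4,0,0],[0,0,0]],[[3,0,0],[0,0,0]]]}}

```text
time_s: 6.2
position: [0.5241, -0.0342, 0.0191]
tcp_rot: [[0.999, -0.052, 0.0], [-0.052, -0.999, -0.0], [0.0, 0.0, -1.0]]
force: [-2.6, 1.9, 2.8]
opening: 0.779
grasp_force: 2.1
```

Request:
{"fn": "drive_tool", "kwargs": {"motion": [[[4,0,0],[0,0,0]],[[4,0,0],[0,0,0]],[[3,0,0],[0,0,0]],[[2,0,0],[0,0,0]],[[0,0,0],[0,0,0]]]}}

```text
time_s: 6.7
position: [0.5372, -0.0349, 0.0191]
tcp_rot: [[0.999, -0.052, 0.001], [-0.052, -0.999, -0.0], [0.001, 0.0, -1.0]]
force: [-2.3, 3.0, 3.7]
opening: 0.778
grasp_force: 2.0
```

```bash
python3 chk.py p2
```

```text
[ 0.53724752 -0.03488844  0.01909861] [-2.2746259   3.02283791  3.72235408] 0.7779943062025111 6.7
tcp in holder [-0.05595233  0.03920185]
[327.75112203 148.86163096] [  266    86   122   127 11809] [-0.00440099 -0.00131337]
```

Request:
{"fn": "drive_tool", "kwargs": {"motion": [[[2,0,0],[0,0,0]],[[1,0,0],[0,0,0]],[[1,0,0],[0,0,0]],[[0,0,0],[0,0,0]]]}}

```text
time_s: 7.15
position: [0.5406, -0.035, 0.0191]
tcp_rot: [[0.999, -0.052, 0.0], [-0.052, -0.999, 0.0], [0.0, -0.0, -1.0]]
force: [-2.2, 2.3, 2.8]
opening: 0.777
grasp_force: 2.0
```

Request:
{"fn": "drive_tool", "kwargs": {"motion": [[[1,0,0],[0,0,0]],[[1,0,0],[0,0,0]],[[0,0,0],[0,0,0]]]}}

```text
time_s: 7.45
position: [0.5426, -0.0351, 0.019]
tcp_rot: [[0.999, -0.052, 0.0], [-0.052, -0.999, 0.0], [0.0, -0.0, -1.0]]
force: [-3.3, 2.2, 3.6]
opening: 0.78
grasp_force: 2.0
```

```bash
python3 chk.py p3
```

```text
[ 0.54263737 -0.035098    0.01902707] [-3.32683991  2.17705368  3.59517577] 0.779950676276262 7.45
tcp in holder [-0.05055871  0.03925817]
[328.15464268 148.51205228] [  271    86   117   127 11782] [ 0.00122355 -0.00143506]
```

View pics/p3.png

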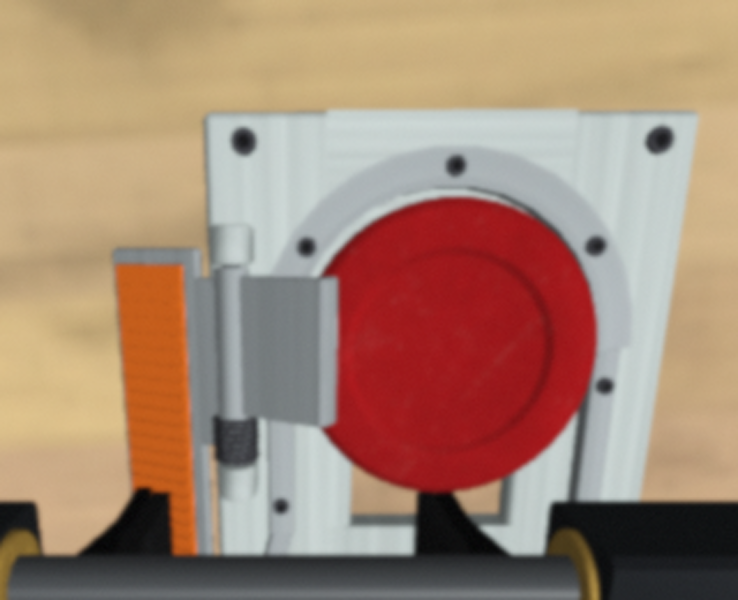

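The disc is at (455,340), about 10 px (2.5 mm) short of the round wall at its top. I continue in fine steps.

Request:
{"fn": "drive_tool", "kwargs": {"motion": [[[1,0,0],[0,0,0]],[[1,0,0],[0,0,0]],[[0,0,0],[0,0,0]]]}}

```text
time_s: 7.8
position: [0.5447, -0.0352, 0.019]
tcp_rot: [[0.999, -0.052, 0.0], [-0.052, -0.999, -0.0], [0.0, 0.0, -1.0]]
force: [-3.1, 1.8, 3.1]
opening: 0.783
grasp_force: 2.1
```

Request:
{"fn": "drive_tool", "kwargs": {"motion": [[[0.7,0,0],[0,0,0]],[[0,0,0],[0,0,0]],[[0,0,0],[0,0,0]]]}}

```text
time_s: 8.1
position: [0.5449, -0.0352, 0.019]
tcp_rot: [[0.999, -0.052, -0.001], [-0.052, -0.999, 0.0], [-0.001, -0.0, -1.0]]
force: [-3.0, 3.0, 4.4]
opening: 0.782
grasp_force: 2.6
```

Request:
{"fn": "drive_tool", "kwargs": {"motion": [[[0.7,0,0],[0,0,0]],[[0,0,0],[0,0,0]],[[0,0,0],[0,0,0]]]}}

```text
time_s: 8.4
position: [0.545, -0.0352, 0.019]
tcp_rot: [[0.999, -0.052, -0.002], [-0.052, -0.999, 0.0], [-0.002, -0.0, -1.0]]
force: [-4.0, 1.6, 5.0]
opening: 0.783
grasp_force: 3.1
```

Request:
{"fn": "drive_tool", "kwargs": {"motion": [[[1,0,0],[0,0,0]],[[0,0,0],[0,0,0]],[[0,0,0],[0,0,0]]]}}

```text
time_s: 8.7
position: [0.5451, -0.0351, 0.0189]
tcp_rot: [[0.999, -0.053, -0.004], [-0.053, -0.999, 0.001], [-0.004, -0.001, -1.0]]
force: [-6.6, 1.8, 5.9]
opening: 0.78
grasp_force: 4.0
```

```bash
python3 chk.py p4
```

```text
[ 0.54514722 -0.03507815  0.01888168] [-6.55780257  1.77260274  5.90811054] 0.7804416405205171 8.7
tcp in holder [-0.04805287  0.03940167]
[327.69052471 148.97843437] [  268    86   120   128 11778] [ 0.00352047 -0.00097379]
```

View pics/p4.png

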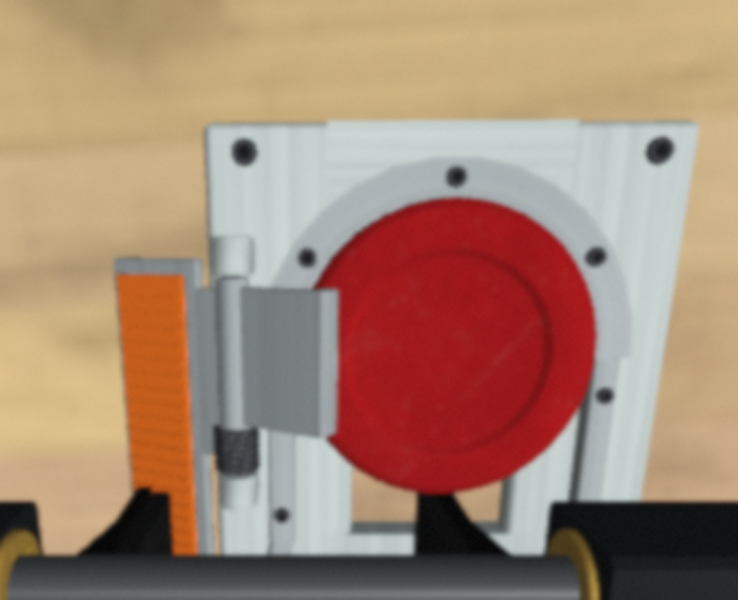

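The gap at the wall is closed and the tip has stalled, so the disc is home. I back off 5 mm, then raise to let the bar go.

Request:
{"fn": "drive_tool", "kwargs": {"motion": [[[-3,0,0],[0,0,0]],[[-4,0,0],[0,0,0]],[[0,0,0],[0,0,0]],[[0,0,-4],[0,0,0]],[[0,0,-5],[0,0,0]]]}}

```text
time_s: 9.25
position: [0.5404, -0.0355, 0.0283]
tcp_rot: [[0.999, -0.051, 0.0], [-0.051, -0.999, -0.001], [0.0, 0.001, -1.0]]
force: [-0.2, 0.0, -0.1]
opening: 0.777
grasp_force: 0.0
```

Request:
{"fn": "drive_tool", "kwargs": {"motion": [[[0,0,-8],[0,0,0]],[[0,0,-20],[0,0,0]],[[0,0,-40],[0,0,0]],[[0,0,-40],[0,0,0]],[[0,0,0],[0,0,0]]]}}

```text
time_s: 9.75
position: [0.5429, -0.0361, 0.1411]
tcp_rot: [[0.999, -0.052, 0.009], [-0.052, -0.999, -0.003], [0.01, 0.003, -1.0]]
force: [0.8, -0.4, 0.1]
opening: 0.778
grasp_force: 0.0
```

Request:
{"fn": "drive_tool", "kwargs": {"motion": [[[0,0,0],[0,0,0]],[[0,0,0],[0,0,0]],[[0,0,0],[0,0,0]]]}}

```text
time_s: 10.05
position: [0.5386, -0.0348, 0.1347]
tcp_rot: [[0.999, -0.052, -0.003], [-0.052, -0.999, 0.001], [-0.003, -0.001, -1.0]]
force: [0.7, 0.4, -0.9]
opening: 0.783
grasp_force: 0.0
```

```bash
python3 chk.py p5
```

```text
[ 0.53861713 -0.03478211  0.13468064] [ 0.73907489  0.39427023 -0.85034112] 0.7825720836213147 10.05
tcp in holder [-0.05458963  0.03937555]
[299.12949286 126.05982275] [ 265   89   69   76 4062] [ 0.00230404 -0.00168061]
```

View pics/p5.png

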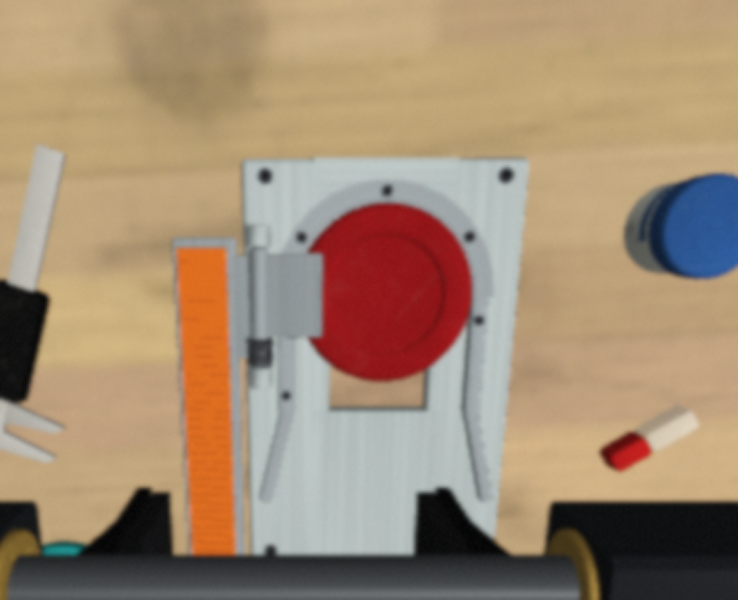

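The disc at (388,292) sits against the round wall, with the flap at (290,295) closed on its edge and the gripper clear of it. The bystanders in view look undisturbed, so I hand in.

```bash
python3 -c "from rig import hand_in;print(hand_in())"
```

```text
the job is handed in; nothing more can be done
None
```

The red wax disc was pushed home while the flap was held open, the flap then closed on it, and the job was handed in at about 10 s; the hand-in gave no verdict, and the last picture shows the disc against the round wall under the closed flap.

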